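# Roll a sample tube onto the reading line and scan it

### The arm

A 6-joint arm with a two-finger parallel gripper is mounted at the origin on the work surface. World frame = base frame: x ahead of the robot, y to its left, z up, the work surface at z = 0. Lengths are in mm, angles in rad, forces in N, time in s.
With the tool pointing down it reaches from about 300 to 775 mm from the base axis. Payload 14.6 kg.
Tool frame: the origin (TCP) lies at the very end of the fingers, on their centre line; the grasp point (between the pads) lies 19 mm behind it; z points along the fingers, y is the line along which they close (so a half turn about z gives the same grasp; the last joint's range is limited). The gripper opens to 94 mm and grips with 3 to 60 N. Pads are 16 mm wide; open, the fingers measure 119 mm over their backs; the gripper's body (75 mm by 177 mm) begins 78 mm behind the grasp point.
Start: joints at [-1.257, 0.3, 1.521, -0, 1.321, -0.067], TCP at [204.407, -510.595, 205.446] pointing down, gripper open.
Joint ranges: [-3.03, 3.03], [-0.79, 2.21], [0.23, 2.52], [-1.04, 4.18], [0, 3.07], [-2.55, 2.55]. Speed limits (rad/s): [2.22, 2.22, 2.57, 3.14, 3.14, 3.14].

### API

Orientations are given as [roll, pitch, yaw] about the fixed x, y, z axes, in that order (R = Rz(yaw) Ry(pitch) Rx(roll)).
In Python, from cell import manip gives the robot as it stands.
- The arm moves only by the tool servo_tool, never from a script. Its argument "motion" is a list that holds one entry, the list of rows, each a list of 7 numbers: the shift along the world's x, y, z as a fraction of full scale, then the turn, a rotation vector about the world's x, y, z as a fraction of full scale, then the closure, from 0 (fully open) to 1 (shut). In form: [[[x, y, z, rx, ry, rz, gripper], ...]]. A call has 1 to 10 rows; each row is the pose to reach, as a shift and turn from the pose commanded when the call began, turning the shorter way round; what a row does not reach only later rows make up. Full scale, the value 1, is 0.5 m for a shift and pi rad for a turn. A row lasts 1/10 s, in which the tool goes at most 50 mm and 8.59 degrees, less where a joint would pass 70% of its speed; a pose out of reach is approached as far as the arm can. A call with a number of a shift or a turn outside -1 to 1 is refused whole. A call with a gripper value outside its range is refused whole. The fingers move at their own pace and stop on an object; "newtons" is the grip in N (left out, the last holds). Time passes only in rows, so rows that repeat a pose let the fingers close. It gives the time, the measured TCP pose, the force, the opening and the grip force at its end, in the units of the state.
- manip.read_state(): the state, without advancing time (a new reading comes with each control period).
- manip.camera(name): name is "side" or "top"; returns a dict with "frame" (384x512x3 uint8, red, green, blue), "range_z" (384x512 float32, mm along the optical axis (not along the pixel's ray), 0 where there is no reading), "vfov" (degrees; the focal length in pixels is half the picture's height over the tangent of half this angle, whatever the lens; pixels are square), "cx", "cy" (the principal point, pixels), "k1" (the pictures are not rectified: a ray, as slopes to the right and down, at radius r is drawn at 1 + k1 r^2 times it, then the intrinsics apply), "cam_to_world" (4x4, takes a point from camera to world coordinates). Camera axes: x right, y down, z forward; pixel columns grow to the right and rows downward; lengths in mm; the calibration is good to about 2 mm. A picture is of the moment at which its call begins.
- manip.sign_off(): hands the job in; it is judged then, once.
The state is a dict: "clock": time; "joints": joint angles; "qd": joint speeds; "effort": joint torques, N m; "eef_pos": TCP position; "eef_rot": TCP orientation; "wrist_force": force on the tool from outside, world axes, zero at the start; "moment": the same for the moment, N m; "finger_gap": finger opening in mm; "finger_force": force on a finger pad.
Only numpy, scipy, OpenCV 4.12 (cv2) and the standard library are available. Lean on these libraries where they do the work, as an engineer would, in place of code of your own. Each camera call takes 0.05 s, during which the arm holds its last target. There are 200 camera calls.

### The job

Check in the red-capped sample tube at the reading station: with a closed fingertip on top of it, push it sideways so that it rolls away from the tray's lip and comes to rest straight along the orange reading line. Then press the green key fully down to read it, and let the key come up again. Do not pick the tube up, and leave the yellow-capped tube, the rack, the bottle and the jar where they are.

Things in the scene. Friction and masses are not known exactly. Their poses are not given: they have to be found in the camera images.
- station: Tube reading station, fixed, turned up to 0.35 rad. Origin: on the bench under the middle of the tray; x runs away from the robot along the tray, y left, z up. White base 14 mm high, x -125 to 68, y -85 to 85 mm. Flat dark rubber mat, surface 16 mm above the bench, x -60 to 60, y -58 to 58 mm, ringed by a grey lip 6 mm thick, its top 25 mm above the bench (9 above the mat).
- reader_head (a point): Middle of the dark tilted reader head, 42 x 50 x 62 mm, on a short post behind the tray; keep clear. Head and post keep beyond x 115 mm of the station's frame and reach 135 mm above the bench; the white housing under them (x 67 to 189, y -50 to 50 mm) is 34 mm high.
- reading_line (a point): Middle of the orange line printed on the mat, 3 mm wide, 118 mm long, at the mat's surface. Its axes are the station's: x runs along the line, y straight across it, z up.
- red_tube: Sample tube to be read, lying on the mat along the left or right side lip (varies), 1 to 8 mm clear of it. Rigid straight cylinder 17 mm in diameter, flush red screw cap at the robot's end, 95 mm long, 14 to 28 g, white label with dark rings. Origin: on its axis, half-way along, 24.5 mm above the bench; its top is at 33 mm. x runs from cap to bottom; y and z turn as it rolls (z up at the start).
- red_tube_mid (a point): The same point, half-way along the red-capped tube's axis. The lip leaves no room for a finger behind the tube; a fingertip that presses lightly on its top and moves sideways rolls it, half as far as the finger moves. The rubber mat stops it as soon as the finger lifts.
- yellow_tube: The same tube with a yellow cap, along the opposite side lip, 1 to 8 mm clear of it. To be left alone. Same origin and axes.
- read_key (a joint): Travel of the green read key, m: 0 up, 0.006 fully down. It springs back up; about 5 N takes it fully down.
- read_key_top (a point): Middle of the top face of the green round key, 28 mm in diameter, in a black collar of 44 mm whose top is 6 mm lower than the key's. It stands on the station's front panel, 97 mm from the tray's middle towards the robot, its top 32 mm above the bench; pressed straight down.
- rack: Blue tube rack, 240 x 100 x 70 mm, with standing capped tubes up to 97 mm above the bench, left of the station. Origin: centre of its underside. To be left alone.
- reagent: White reagent bottle with blue cap, 52 mm in diameter, 120 mm high, right of the station. Origin: centre of its underside. To be left alone.
- specimen_jar: Specimen jar with orange lid, 67 mm in diameter, 64 mm high, right of the station. Origin: centre of its underside. To be left alone.

How it is judged:
By the outcome, as a careful person would: the job done as asked, in the order asked, and still so for the second after the job is handed in, with the robot touching nothing.
It also fails if it takes over 48 s, if anything falls off the work surface, if the arm or the gripper's body presses on something with over 40 N, if the wrist force passes 120 N, or if a joint passes its speed limit or range.

## Working session

There is one attempt and no reset: what is moved stays moved. The work goes in short steps, Python scripts to look and compute and a tool call to move; the robot and the scene stay as the last step left them, time stands still between calls to the robot, and variables do not carry over. Pictures are saved under pics/ and viewed, at most 10 in all, crops included, and the job is handed in when it is done.

Besides the shell and the picture viewer there is one more tool, called after "Request:" as name(argument=value, ...), one argument or row to a line, values as JSON. servo_tool: Moves the arm, as the interface text tells. Its arguments: {"type":"object","properties":{"motion":{"type":"array"},"newtons":{"type":"number"}},"required":["motion"]}

```bash
mkdir -p pics; cat > h.py <<'E'
import numpy as np, cv2
from cell import manip
def cam(n):
    c=manip.camera(n); np.savez(f'/tmp/{n}.npz',**c); return c
def K(c):
    f=192/np.tan(np.radians(c['vfov'])/2); return np.array([[f,0,c['cx']],[0,f,c['cy']],[0,0,1.]]),np.array([c['k1'],0,0,0,0.])
def ray(c,px):
    k,d=K(c); p=cv2.undistortPoints(np.array(px,float).reshape(-1,1,2),k,d).reshape(-1,2)
    return np.c_[p,np.ones(len(p))]
def at_z(c,px,z):
    M=np.array(c['cam_to_world']); r=ray(c,px)@M[:3,:3].T; o=M[:3,3]
    return o+r*((z-o[2])/r[:,2])[:,None]
def save(c,name,box=None,s=1):
    f=c['frame']; 
    if box: x0,y0,x1,y1=box; f=f[y0:y1,x0:x1]
    cv2.imwrite(name,cv2.resize(f,None,fx=s,fy=s,interpolation=cv2.INTER_CUBIC)[:,:,::-1])
E
python3 - <<'E'
from h import *
for n in('top','side'):
    c=cam(n); save(c,f'pics/{n}1.png',s=1.5); print(n,c['vfov'],c['cx'],c['cy'],c['k1'],np.round(c['cam_to_world'],3))
print(manip.read_state())
E
```

```text
top 52.233254917915126 257.37589802043055 197.79236963975313 0.04204773645345722 [[ 6.800000e-02 -9.720000e-01  2.230000e-01  4.169650e+02]
 [-9.980000e-01 -6.600000e-02  1.900000e-02  1.465000e+01]
 [-4.000000e-03 -2.240000e-01 -9.750000e-01  1.044783e+03]
 [ 0.000000e+00  0.000000e+00  0.000000e+00  1.000000e+00]]
side 55.73583735938746 257.9819732932856 195.26873465736367 -0.06836917263212793 [[-8.76000e-01 -2.96000e-01  3.80000e-01  2.89285e+02]
 [-4.81000e-01  5.65000e-01 -6.70000e-01  6.35045e+02]
 [-1.70000e-02 -7.70000e-01 -6.37000e-01  6.93376e+02]
 [ 0.00000e+00  0.00000e+00  0.00000e+00  1.00000e+00]]
{'clock': 0.1, 'joints': array([-1.25658897e+00,  3.00428081e-01,  1.52151262e+00,  3.60905491e-05,
        1.32070685e+00, -6.66110197e-02]), 'qd': array([ 5.74716148e-04, -2.42665683e-03,  1.49797254e-05, -1.34501817e-03,
       -4.10337240e-04, -1.31065852e-03]), 'effort': array([ 2.22093763e-04, -5.32647264e+01, -3.53288341e+01,  7.09003466e-02,
        2.35021318e-02, -4.25837345e-05]), 'eef_pos': array([ 204.35188448, -510.3743418 ,  204.93888881]), 'eef_rot': array([-3.14054242e+00, -1.05097043e-04,  3.80809375e-01]), 'wrist_force': array([ 0.05396465, -0.55684634, -0.41295458]), 'moment': array([0.00430054, 0.01070435, 0.04698626]), 'finger_force': 0.0, 'finger_gap': 94.1256879081617}
```

View pics/top1.png

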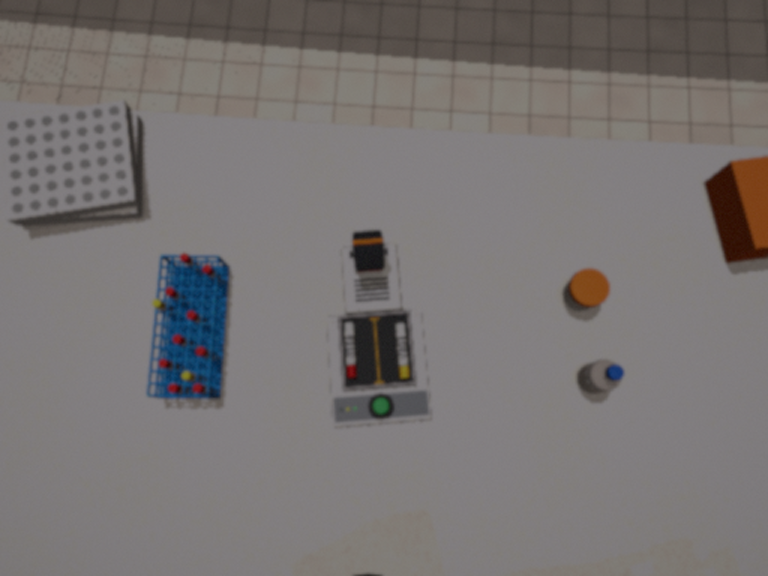

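View pics/side1.png

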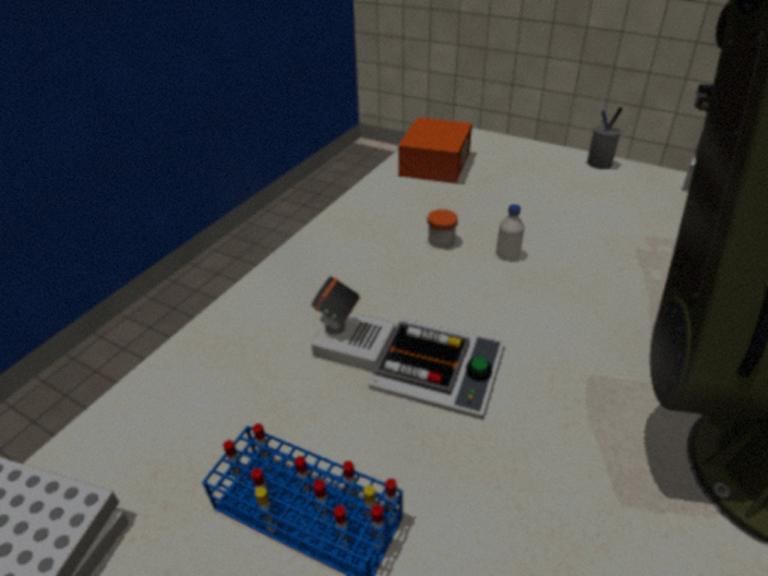

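The top view shows the tray centred near (377,350) in the 1.5x picture. The red tube is on its left at (350,350), yellow is on its right at (403,350), and the key is at (381,406). I'll enlarge both views.

```bash
python3 - <<'E'
from h import *
for n,b in(('top',(215,200,290,285)),('side',(240,205,340,280))):
    c=np.load(f'/tmp/{n}.npz'); save(c,f'pics/{n}2.png',b,7)
E
```

```text
(no output)
```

View pics/top2.png

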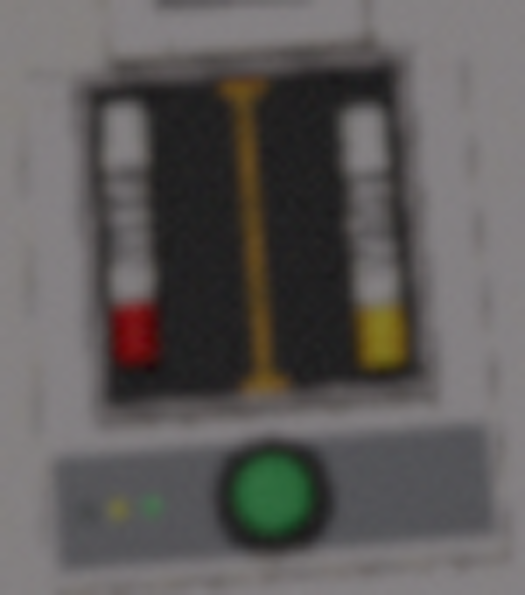

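View pics/side2.png

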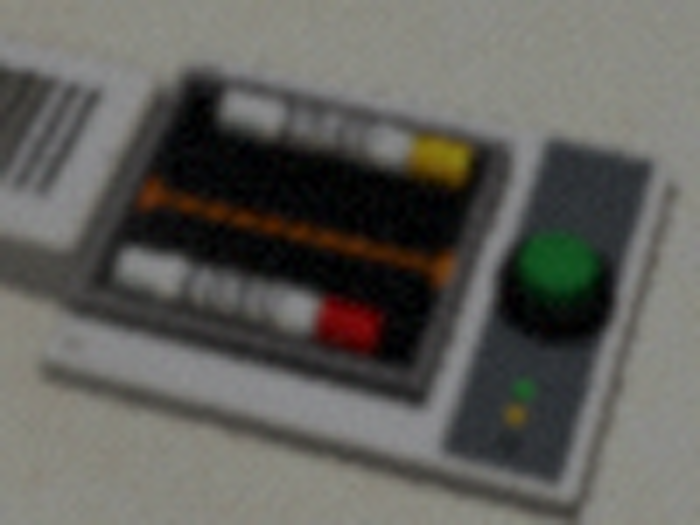

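Top crop (7x): the line ends are at (243,88) and (264,383), the red tube runs from (127,100) to (137,366), and the key is at (274,495). Side crop: the line ends are at (152,193) and (443,268), and the key is at (560,262).

```bash
python3 - <<'E'
from h import *
def go(n,o,pts):
    c=np.load(f'/tmp/{n}.npz')
    for k,(p,z) in pts.items():
        q=(np.array(p)+.5)/7-.5+np.array(o)
        w=at_z(c,q,z); print(n,k,np.round(w[:,:2],1).tolist(), end=' ')
        if len(w)>1: d=w[1]-w[0]; print('mid',np.round(w.mean(0),1),'yaw',round(float(np.arctan2(-d[1],-d[0])),3),'len',round(float(np.hypot(d[0],d[1])),1))
        else: print()
go('top',(215,200),{'line':([(243,88),(264,383)],16),'red':([(127,100),(137,366)],26),'yel':([(362,103),(383,366)],26),'key':([(274,495)],32)})
go('side',(240,205),{'line':([(152,193),(443,268)],16),'key':([(560,262)],32),'red':([(118,265),(378,327)],26)})
E
```

```text
top line [[611.5, 53.8], [500.5, 37.8]] mid [556.   45.8  16. ] yaw 0.143 len 112.1
top red [[602.0, 96.8], [502.8, 84.8]] mid [552.4  90.8  26. ] yaw 0.12 len 100.0
top yel [[606.9, 8.2], [508.9, -5.8]] mid [557.9   1.2  26. ] yaw 0.142 len 98.9
top key [[459.3, 31.0]] 
side line [[613.0, 51.2], [502.2, 35.6]] mid [557.6  43.4  16. ] yaw 0.14 len 111.9
side key [[461.7, 27.9]] 
side red [[601.9, 97.0], [507.9, 80.5]] mid [554.9  88.8  26. ] yaw 0.174 len 95.4
```

Both cameras agree: station yaw is about 0.143, the line's middle is near (557,44.5), the key near (461,30), and the red tube's middle near (553.5,90). I'll move above it with closed fingers.

Request:
servo_tool(
  motion=[
    [[0.35, 0.61, 0, 0, 0, -0.0758, 1], [0.35, 0.61, 0, 0, 0, -0.0758, 1], [0.35, 0.61, 0, 0, 0, -0.0758, 1], [0.35, 0.61, 0, 0, 0, -0.0758, 1], [0.35, 0.61, 0, 0, 0, -0.0758, 1], [0.35, 0.61, 0, 0, 0, -0.0758, 1], [0.35, 0.61, 0, 0, 0, -0.0758, 1], [0.35, 0.61, 0, 0, 0, -0.0758, 1], [0.35, 0.61, 0, 0, 0, -0.0758, 1]],
  ],
  newtons=20,
)

```text
clock: 1.0
eef_pos: [379.7, -204.8, 205.3]
eef_rot: [-3.142, 0.0, 0.145]
wrist_force: [-1.0, 0.4, -0.5]
finger_gap: 25.5
finger_force: 0.0
```

Request:
servo_tool(
  motion=[
    [[0.346, 0.606, 0, 0, 0, 0, 1], [0.346, 0.606, 0, 0, 0, 0, 1], [0.346, 0.606, 0, 0, 0, 0, 1], [0.346, 0.606, 0, 0, 0, 0, 1], [0.346, 0.606, 0, 0, 0, 0, 1], [0.346, 0.606, 0, 0, 0, 0, 1], [0.346, 0.606, 0, 0, 0, 0, 1], [0.346, 0.606, -0.2, 0, 0, 0, 1], [0.346, 0.606, -0.3, 0, 0, 0, 1], [0.346, 0.606, -0.3, 0, 0, 0, 1]],
  ],
)

```text
clock: 2.0
eef_pos: [552.5, 95.8, 53.4]
eef_rot: [3.141, -0.0, 0.141]
wrist_force: [0.8, -0.2, -0.1]
finger_gap: 0.7
finger_force: 0.0
```

```bash
python3 - <<'E'
from h import *
c=cam('side'); d=cam('top')
a=cv2.resize(c['frame'][195:285,240:340],None,fx=5,fy=5,interpolation=3)[:,:,::-1]
b=cv2.resize(d['frame'][195:285,215:290],None,fx=4,fy=5,interpolation=3)[:,:,::-1]
cv2.imwrite('pics/s3.png',np.hstack([a,b])); s=manip.read_state(); print(s['eef_pos'],s['wrist_force'])
k,dd=K(c); M=np.linalg.inv(c['cam_to_world']); p=M@np.r_[s['eef_pos'],1]; u=cv2.projectPoints(p[:3].reshape(1,1,3),np.zeros(3),np.zeros(3),k,dd)[0].ravel(); print('tcp in crop',(u-[240,195])*5)
E
```

```text
[549.12076665  95.31055637  49.37948957] [0.08961889 0.61046483 0.69120758]
tcp in crop [179.03082394 239.18805637]
```

View pics/s3.png

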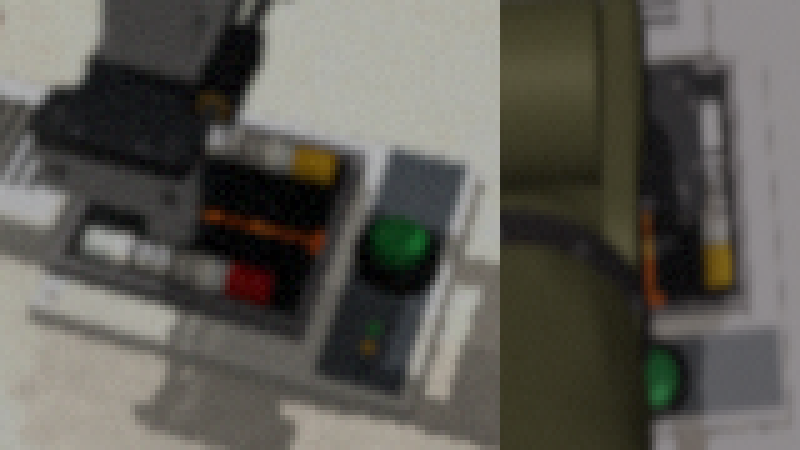

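The side view (left half) shows the closed fingertip just above the red tube's middle, at about (180,245). The tube runs from (88,243) to (268,285). The top view is covered by the arm. Next I let the arm settle, then descend.

Request:
servo_tool(
  motion=[
    [[0.002, -0.002, -0.02, 0, 0, 0, 1], [0.002, -0.002, -0.02, 0, 0, 0, 1], [0.002, -0.002, -0.02, 0, 0, 0, 1], [0.002, -0.002, -0.02, 0, 0, 0, 1]],
  ],
)

```text
clock: 2.5
eef_pos: [554.3, 96.3, 47.2]
eef_rot: [3.141, -0.003, 0.142]
wrist_force: [0.4, 0.3, -0.5]
finger_gap: 0.6
finger_force: 0.0
```

Request:
servo_tool(
  motion=[
    [[0, 0, -0.012, 0, 0, 0, 1], [0, 0, -0.018, 0, 0, 0, 1], [0, 0, -0.021, 0, 0, 0, 1], [0, 0, -0.022, 0, 0, 0, 1], [0, 0, -0.022, 0, 0, 0, 1], [0, 0, -0.022, 0, 0, 0, 1]],
  ],
)

```text
clock: 3.1
eef_pos: [553.5, 96.4, 34.5]
eef_rot: [3.142, -0.0, 0.143]
wrist_force: [-0.2, 0.2, -0.1]
finger_gap: 0.6
finger_force: 0.0
```

```bash
python3 - <<'E'
from h import *
for i in range(2):
    s=manip.read_state(); print(s['clock'],s['eef_pos'],s['wrist_force'],s['eef_rot'])
E
```

```text
3.1 [553.45138225  96.43635359  34.51887494] [-0.16490521  0.16230188 -0.08287197] [ 3.14158628e+00 -9.98289851e-05  1.42715819e-01]
3.1 [553.45138225  96.43635359  34.51887494] [-0.16490521  0.16230188 -0.08287197] [ 3.14158628e+00 -9.98289851e-05  1.42715819e-01]
```

Commanded and measured poses match. Now fine steps down to contact.

Request:
servo_tool(
  motion=[
    [[0, 0, -0.002, 0, 0, 0, 1], [0, 0, -0.003, 0, 0, 0, 1], [0, 0, -0.003, 0, 0, 0, 1], [0, 0, -0.003, 0, 0, 0, 1]],
  ],
)

```text
clock: 3.5
eef_pos: [553.4, 96.4, 32.9]
eef_rot: [-3.142, 0.0, 0.143]
wrist_force: [0.2, 0.5, -0.0]
finger_gap: 0.3
finger_force: 0.0
```

Request:
servo_tool(
  motion=[
    [[0, 0, -0.001, 0, 0, 0, 1], [0, 0, -0.001, 0, 0, 0, 1], [0, 0, -0.001, 0, 0, 0, 1]],
  ],
)

```text
clock: 3.8
eef_pos: [553.4, 96.4, 32.4]
eef_rot: [3.142, 0.0, 0.143]
wrist_force: [-0.9, -0.1, -0.4]
finger_gap: 0.3
finger_force: 0.0
```

No contact yet. I'll raise, shift nearer the tube's top line and retry.

Request:
servo_tool(
  motion=[
    [[0, 0, 0.006, 0, 0, 0, 1], [0.0015, -0.011, 0.006, 0, 0, 0, 1], [0.0015, -0.011, 0.006, 0, 0, 0, 1], [0.0015, -0.011, 0.002, 0, 0, 0, 1], [0.0015, -0.011, 0.001, 0, 0, 0, 1], [0.0015, -0.011, 0.001, 0, 0, 0, 1]],
  ],
)

```text
clock: 4.4
eef_pos: [554.3, 90.9, 33.2]
eef_rot: [3.142, -0.0, 0.143]
wrist_force: [-1.0, -0.9, 4.4]
finger_gap: 0.1
finger_force: 2.2
```

Request:
servo_tool(
  motion=[
    [[0, 0, -0.001, 0, 0, 0, 1], [0, 0, -0.001, 0, 0, 0, 1], [0, 0, -0.001, 0, 0, 0, 1]],
  ],
)

```text
clock: 4.7
eef_pos: [554.4, 91.0, 33.1]
eef_rot: [3.142, -0.001, 0.143]
wrist_force: [-2.6, 0.2, 10.1]
finger_gap: 0.8
finger_force: 4.7
```

Contact is near z=33.2, with stiffness around 11 N/mm. I'll ease to about 5 N and roll 8 mm, watching the force.

Request:
servo_tool(
  motion=[
    [[0, 0, 0.0009, 0, 0, 0, 1], [0.0006, -0.004, 0.0009, 0, 0, 0, 1], [0.0012, -0.008, 0.0009, 0, 0, 0, 1], [0.0017, -0.012, 0.0009, 0, 0, 0, 1], [0.0023, -0.016, 0.0009, 0, 0, 0, 1]],
  ],
)

```text
clock: 5.2
eef_pos: [555.5, 82.8, 33.2]
eef_rot: [-3.142, -0.0, 0.143]
wrist_force: [-0.7, 0.7, 6.1]
finger_gap: 0.7
finger_force: 2.9
```

Request:
servo_tool(
  motion=[
    [[0.0006, -0.004, 0, 0, 0, 0, 1], [0.0006, -0.004, 0, 0, 0, 0, 1]],
  ],
)

```text
clock: 5.4
eef_pos: [555.8, 80.6, 33.1]
eef_rot: [3.142, -0.0, 0.142]
wrist_force: [-1.0, -0.2, 6.1]
finger_gap: 0.2
finger_force: 2.8
```

Request:
servo_tool(
  motion=[
    [[0.0006, -0.004, 0, 0, 0, 0, 1], [0.0006, -0.004, 0, 0, 0, 0, 1]],
  ],
)

```text
clock: 5.6
eef_pos: [556.1, 78.7, 32.9]
eef_rot: [3.141, -0.0, 0.142]
wrist_force: [-0.3, -0.4, 5.0]
finger_gap: 0.5
finger_force: 2.2
```

```bash
python3 - <<'E'
from h import *
c=cam('side'); save(c,'pics/s4.png',(240,205,320,265),10); print(manip.read_state())
E
```

```text
{'clock': 5.65, 'joints': array([ 7.55584322e-02,  5.25050853e-01,  1.64067713e+00, -1.20798772e-04,
        9.75586166e-01,  1.50387154e+00]), 'qd': array([ 1.66843152e-03, -1.13758660e-03, -2.15783206e-03,  1.94580177e-04,
        2.82531499e-05,  1.35716058e-03]), 'effort': array([ 2.47019436e-01, -5.70132709e+01, -2.77184576e+01,  1.61166703e-01,
       -1.57251209e-01, -2.88756250e-02]), 'eef_pos': array([556.04001276,  78.77122486,  32.9494361 ]), 'eef_rot': array([ 3.14147421e+00, -2.71187307e-04,  1.42550950e-01]), 'wrist_force': array([-0.59678571, -0.73455964,  4.2969312 ]), 'moment': array([-0.11138782,  0.05133526,  0.00584337]), 'finger_force': 2.186071993637597, 'finger_gap': 0.3083516931697637}
```

View pics/s4.png

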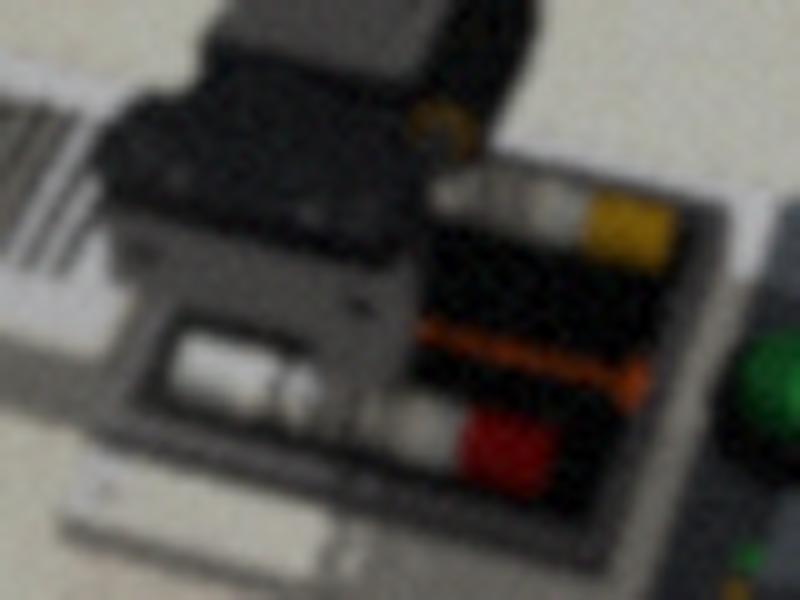

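The tube has rolled off the lip and is still under the finger (cap at (508,450), glass end at (200,360)). Continuing.

Request:
servo_tool(
  motion=[
    [[0.0006, -0.004, 0, 0, 0, 0, 1], [0.0012, -0.008, 0, 0, 0, 0, 1], [0.0012, -0.008, 0, 0, 0, 0, 1]],
  ],
)

```text
clock: 5.95
eef_pos: [556.3, 74.7, 32.6]
eef_rot: [-3.141, 0.001, 0.142]
wrist_force: [-0.2, 1.0, -0.0]
finger_gap: 0.5
finger_force: 0.1
```

Request:
servo_tool(
  motion=[
    [[0.0006, -0.004, 0, 0, 0, 0, 1], [0.0012, -0.008, 0, 0, 0, 0, 1], [0.0012, -0.008, 0, 0, 0, 0, 1]],
  ],
)

```text
clock: 6.25
eef_pos: [557.1, 70.7, 32.8]
eef_rot: [-3.142, 0.0, 0.142]
wrist_force: [0.1, 0.4, -0.4]
finger_gap: 0.5
finger_force: 0.0
```

The finger loses contact about 6 mm past the tube's top, so I'll stroke in pieces. Stroke 2: lift, go back and roll 18 mm more.

Request:
servo_tool(
  motion=[
    [[0, 0, 0.01, 0, 0, 0, 1], [-0.0047, 0.033, 0.01, 0, 0, 0, 1], [-0.0047, 0.033, 0.008, 0, 0, 0, 1], [-0.0047, 0.033, 0.003, 0, 0, 0, 1], [-0.0047, 0.033, 0.0, 0, 0, 0, 1], [-0.0047, 0.033, 0.0, 0, 0, 0, 1]],
  ],
)

```text
clock: 6.85
eef_pos: [554.6, 87.3, 32.5]
eef_rot: [-3.142, 0.001, 0.143]
wrist_force: [-0.2, 0.6, -0.4]
finger_gap: 0.5
finger_force: 0.0
```

Request:
servo_tool(
  motion=[
    [[0.0009, -0.006, 0, 0, 0, 0, 1], [0.0017, -0.012, 0, 0, 0, 0, 1], [0.0026, -0.018, 0, 0, 0, 0, 1], [0.0034, -0.024, 0, 0, 0, 0, 1], [0.0043, -0.03, 0, 0, 0, 0, 1], [0.0043, -0.03, 0, 0, 0, 0, 1]],
  ],
)

```text
clock: 7.45
eef_pos: [557.1, 71.8, 33.2]
eef_rot: [3.141, -0.0, 0.142]
wrist_force: [-2.9, -1.4, 5.5]
finger_gap: 0.5
finger_force: 2.8
```

Request:
servo_tool(
  motion=[
    [[0.0006, -0.004, 0, 0, 0, 0, 1], [0.0006, -0.004, 0, 0, 0, 0, 1]],
  ],
)

```text
clock: 7.65
eef_pos: [557.4, 70.0, 33.2]
eef_rot: [3.141, -0.0, 0.142]
wrist_force: [-2.3, -0.6, 5.8]
finger_gap: 0.4
finger_force: 2.8
```

Request:
servo_tool(
  motion=[
    [[0.0006, -0.004, 0, 0, 0, 0, 1], [0.0006, -0.004, 0, 0, 0, 0, 1]],
  ],
)

```text
clock: 7.85
eef_pos: [557.6, 68.0, 33.1]
eef_rot: [3.141, -0.0, 0.142]
wrist_force: [-1.8, -0.8, 5.6]
finger_gap: 0.6
finger_force: 2.7
```

Request:
servo_tool(
  motion=[
    [[0.0006, -0.004, 0, 0, 0, 0, 1], [0.0006, -0.004, 0, 0, 0, 0, 1]],
  ],
)

```text
clock: 8.05
eef_pos: [557.9, 66.1, 33.0]
eef_rot: [3.141, -0.0, 0.142]
wrist_force: [-1.7, -2.0, 4.5]
finger_gap: 0.6
finger_force: 2.3
```

Force is falling, so the finger is near its edge with the tube at y≈72. Next stroke.

Request:
servo_tool(
  motion=[
    [[0, 0, 0.01, 0, 0, 0, 1], [-0.0029, 0.02, 0.01, 0, 0, 0, 1], [-0.0029, 0.02, 0.003, 0, 0, 0, 1], [-0.0029, 0.02, 0.0, 0, 0, 0, 1], [-0.0029, 0.02, 0.0, 0, 0, 0, 1]],
  ],
)

```text
clock: 8.55
eef_pos: [556.1, 76.5, 32.4]
eef_rot: [-3.141, 0.001, 0.143]
wrist_force: [0.6, 0.2, 0.0]
finger_gap: 0.5
finger_force: 0.0
```

Request:
servo_tool(
  motion=[
    [[0.0009, -0.006, 0, 0, 0, 0, 1], [0.0017, -0.012, 0, 0, 0, 0, 1], [0.0026, -0.018, 0, 0, 0, 0, 1], [0.0034, -0.024, 0, 0, 0, 0, 1], [0.0043, -0.03, 0, 0, 0, 0, 1], [0.0043, -0.03, 0, 0, 0, 0, 1]],
  ],
)

```text
clock: 9.15
eef_pos: [558.7, 60.8, 33.2]
eef_rot: [3.141, -0.0, 0.142]
wrist_force: [-3.6, -1.3, 5.6]
finger_gap: 0.3
finger_force: 2.9
```

Request:
servo_tool(
  motion=[
    [[0.0006, -0.004, 0, 0, 0, 0, 1], [0.0006, -0.004, 0, 0, 0, 0, 1]],
  ],
)

```text
clock: 9.35
eef_pos: [558.9, 58.9, 33.2]
eef_rot: [3.141, -0.0, 0.142]
wrist_force: [-2.0, -0.8, 5.6]
finger_gap: 0.3
finger_force: 2.8
```

```bash
python3 - <<'E'
from h import *
c=cam('side'); save(c,'pics/s5.png',(240,205,320,265),10); print(manip.read_state()['eef_pos'])
E
```

```text
[558.93351501  58.99319242  33.1388605 ]
```

View pics/s5.png

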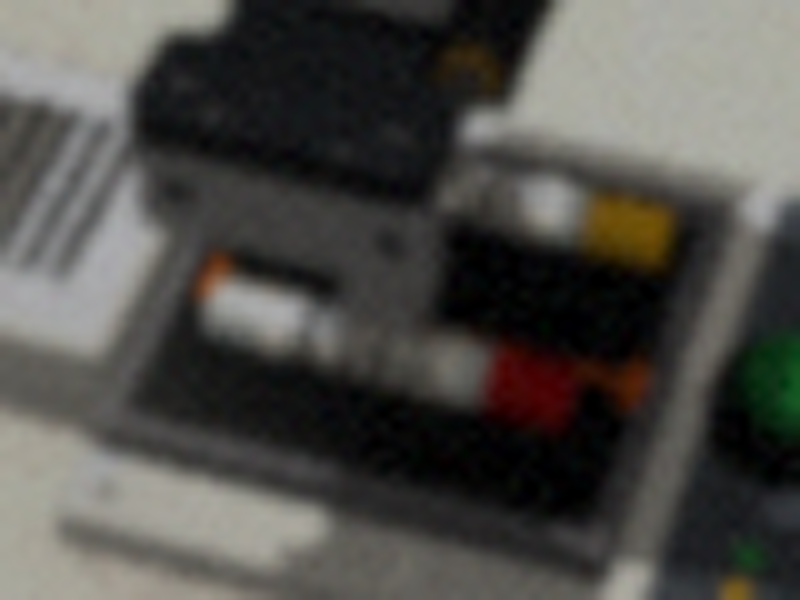

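In the 10x crop, the tube's ends are at about (205,310) and (575,398). The line's ends are at (213,275) and (640,388).

```bash
cat >> h.py <<'E'
def st(c,o,s,line,tube,zt=24.5):
    f=lambda P:(np.array(P)+.5)/s-.5+np.array(o)
    L=at_z(c,f(line),16); T=at_z(c,f(tube),zt)
    m=L.mean(0); u=L[0]-L[1]; a=np.arctan2(u[1],u[0]); t=T[0]-T[1]
    R=np.array([[np.cos(a),np.sin(a)],[-np.sin(a),np.cos(a)]])
    print('line',m[:2].round(1),a.round(3),'len',np.linalg.norm(u).round(1),'tube st-frame ends',((T-m)[:,:2]@R.T).round(1).tolist(),'rel yaw',(np.arctan2(t[1],t[0])-a).round(3),'len',np.linalg.norm(t).round(1),'mid w',T.mean(0).round(1))
E
python3 - <<'E'
from h import *
c=np.load('/tmp/side.npz')
st(c,(240,205),10,[(205,270),(647,388)],[(205,310),(575,398)])
c=dict(np.load('/tmp/side.npz'))
E
```

```text
line [557.6  43.2] 0.128 len 119.5 tube st-frame ends [[51.4, 21.1], [-45.6, 17.3]] rel yaw 0.04 len 97.1 mid w [558.1  62.6  24.5]
```

About 19 mm remain with a slight tilt of around 0.03. Two more strokes, the next one now.

Request:
servo_tool(
  motion=[
    [[0.0006, -0.004, 0, 0, 0, 0, 1], [0.001, -0.007, 0, 0, 0, 0, 1], [0.001, -0.007, 0, 0, 0, 0, 1], [0.001, -0.007, 0.01, 0, 0, 0, 1], [-0.0013, 0.009, 0.01, 0, 0, 0, 1], [-0.0013, 0.009, 0.004, 0, 0, 0, 1], [-0.0013, 0.009, 0.0, 0, 0, 0, 1], [-0.0013, 0.009, 0.0, 0, 0, 0, 1]],
  ],
)

```text
clock: 10.2
eef_pos: [558.1, 64.2, 32.8]
eef_rot: [-3.141, 0.0, 0.143]
wrist_force: [-1.5, 0.1, 3.7]
finger_gap: 0.6
finger_force: 1.8
```

Request:
servo_tool(
  motion=[
    [[0.0009, -0.006, 0, 0, 0, 0, 1], [0.0017, -0.012, 0, 0, 0, 0, 1], [0.0026, -0.018, 0, 0, 0, 0, 1], [0.0031, -0.022, 0, 0, 0, 0, 1], [0.0031, -0.022, 0, 0, 0, 0, 1]],
  ],
)

```text
clock: 10.7
eef_pos: [559.9, 52.5, 33.2]
eef_rot: [3.141, -0.0, 0.142]
wrist_force: [-1.8, -0.8, 7.1]
finger_gap: 0.2
finger_force: 3.3
```

Request:
servo_tool(
  motion=[
    [[0.0006, -0.004, 0, 0, 0, 0, 1], [0.0009, -0.006, 0, 0, 0, 0, 1], [0.0009, -0.006, 0, 0, 0, 0, 1]],
  ],
)

```text
clock: 11.0
eef_pos: [560.3, 49.6, 33.1]
eef_rot: [3.141, -0.0, 0.143]
wrist_force: [-2.1, -1.6, 5.3]
finger_gap: 0.5
finger_force: 3.2
```

Request:
servo_tool(
  motion=[
    [[0, 0, 0.1, 0, 0, 0, 1], [0, 0, 0.2, 0, 0, 0, 1], [-0.32, -0.5, 0.3, 0, 0, 0, 1], [-0.32, -0.5, 0.3, 0, 0, 0, 1], [-0.32, -0.5, 0.3, 0, 0, 0, 1], [-0.32, -0.5, 0.3, 0, 0, 0, 1], [-0.32, -0.5, 0.3, 0, 0, 0, 1], [-0.32, -0.5, 0.3, 0, 0, 0, 1], [-0.32, -0.5, 0.3, 0, 0, 0, 1], [-0.32, -0.5, 0.3, 0, 0, 0, 1]],
  ],
)

```text
clock: 12.0
eef_pos: [399.8, -200.8, 182.9]
eef_rot: [3.142, -0.0, 0.14]
wrist_force: [-0.4, 0.1, -0.1]
finger_gap: 0.5
finger_force: 0.0
```

```bash
python3 - <<'E'
from h import *
d=cam('top'); c=cam('side')
a=cv2.resize(d['frame'][205:265,220:280],None,fx=8,fy=8,interpolation=3)[:,:,::-1]
b=cv2.resize(c['frame'][205:265,240:320],None,fx=4,fy=8,interpolation=3)[:,:,::-1]
cv2.imwrite('pics/t6.png',np.hstack([a,b]))
E
```

```text
(no output)
```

View pics/t6.png

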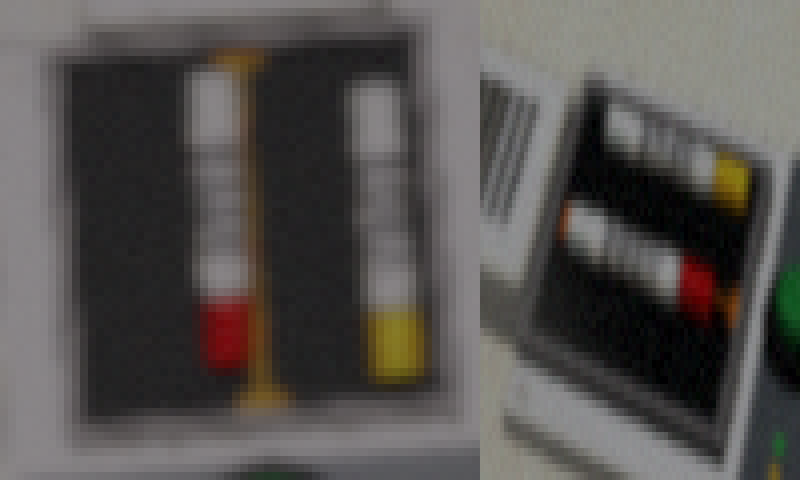

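In the top view (8x), the tube axis runs from (213,70) to (226,370) and the line from (242,55) to (265,400). The side view agrees that the tube is just left of the line.

```bash
python3 - <<'E'
from h import *
c=np.load('/tmp/top.npz')
for z in(24.5,28): st(c,(220,205),8,[(242,55),(265,400)],[(213,70),(226,370)],z)
c=np.load('/tmp/side.npz')
st(c,(240,205),1,[(20.5,26.5),(64.6,38.5)],[(21.8,28.2),(58.6,36.6)])
# axis fit by colour in the top image
d=np.load('/tmp/top.npz')['frame'][205:265,220:280].astype(int)
r,g,b=d[...,0],d[...,1],d[...,2]
for y in range(8,48,3):
    row=d[y,20:34]; print(y,' '.join(f'{a}/{e}' for a,_,e in row))
E
```

```text
line [556.7  44.6] 0.138 len 114.7 tube st-frame ends [[51.3, 9.8], [-47.5, 11.9]] rel yaw -0.021 len 98.9 mid w [557.1  55.6  24.5]
line [556.7  44.6] 0.138 len 114.7 tube st-frame ends [[50.6, 9.8], [-47.9, 11.8]] rel yaw -0.021 len 98.5 mid w [556.6  55.5  28. ]
line [556.7  42.8] 0.122 len 119.4 tube st-frame ends [[51.2, 12.3], [-45.6, 6.9]] rel yaw 0.056 len 96.9 mid w [558.3  52.7  24.5]
8 38/36 38/36 40/39 51/49 66/63 76/72 90/74 102/73 109/65 108/51 97/37 79/30 64/34 46/35
11 32/33 36/36 47/47 81/79 115/111 131/128 135/133 134/131 125/118 108/92 86/60 61/40 37/34 34/36
14 34/35 38/36 49/47 80/77 114/111 131/128 135/133 136/133 130/123 117/102 97/65 65/39 40/34 34/34
17 35/36 37/35 50/46 81/75 112/107 123/119 123/122 120/118 116/111 107/93 88/63 59/38 37/32 35/36
20 36/36 36/36 39/38 58/54 83/79 99/97 108/106 107/105 105/101 100/88 85/62 65/40 47/33 35/35
23 33/34 36/33 39/39 50/48 71/68 90/88 98/98 101/99 102/98 94/86 84/64 73/42 54/35 37/35
26 36/36 36/35 35/35 42/41 59/56 81/80 92/91 102/100 99/98 94/89 87/65 81/41 62/36 43/36
29 36/35 35/34 37/37 45/41 72/67 95/91 103/100 103/101 101/99 97/91 93/72 86/48 65/38 41/36
32 35/35 34/32 37/36 49/46 78/72 107/102 119/115 125/123 124/122 119/113 110/95 92/61 68/39 46/34
35 35/36 35/35 35/36 44/43 71/67 101/98 123/119 130/127 129/124 122/115 113/96 97/65 76/36 55/35
38 36/34 37/36 37/38 36/33 46/31 75/32 100/35 117/41 124/41 118/32 107/23 96/22 83/27 61/34
41 31/32 33/33 37/34 37/34 47/30 71/20 98/16 115/21 121/20 117/18 106/15 101/18 98/24 73/32
44 37/37 36/35 37/37 35/34 43/31 65/23 94/20 108/17 110/13 105/13 94/10 93/20 92/25 72/32
47 36/36 37/36 36/36 35/35 33/34 34/33 36/34 32/28 33/30 34/29 46/26 73/29 90/31 81/30
```

The tube is nearly parallel to the line (within about 0.02) and 10.5 mm left of it. I'll roll it 10.5 mm in two strokes of 10.5 mm finger travel each.

Request:
servo_tool(
  motion=[
    [[0.314, 0.513, 0, 0, 0, 0, 1], [0.314, 0.513, 0, 0, 0, 0, 1], [0.314, 0.513, 0, 0, 0, 0, 1], [0.314, 0.513, 0, 0, 0, 0, 1], [0.314, 0.513, 0, 0, 0, 0, 1], [0.314, 0.513, 0, 0, 0, 0, 1], [0.314, 0.513, 0, 0, 0, 0, 1], [0.314, 0.513, -0.1, 0, 0, 0, 1], [0.314, 0.513, -0.2, 0, 0, 0, 1], [0.314, 0.513, -0.26, 0, 0, 0, 1]],
  ],
)

```text
clock: 13.1
eef_pos: [555.1, 57.6, 49.0]
eef_rot: [-3.141, 0.004, 0.145]
wrist_force: [0.3, -0.2, 0.2]
finger_gap: 0.4
finger_force: 0.0
```

Request:
servo_tool(
  motion=[
    [[0, 0, 0, 0, 0, 0, 1], [0, 0, 0, 0, 0, 0, 1], [0, 0, -0.02, 0, 0, 0, 1], [0, 0, -0.033, 0, 0, 0, 1], [0, 0, -0.038, 0, 0, 0, 1], [0, 0, -0.04, 0, 0, 0, 1], [0, 0, -0.04, 0, 0, 0, 1], [0, 0, -0.04, 0, 0, 0, 1]],
  ],
)

```text
clock: 13.9
eef_pos: [557.3, 56.4, 33.2]
eef_rot: [3.142, -0.001, 0.143]
wrist_force: [-0.4, -0.6, 0.2]
finger_gap: 0.2
finger_force: 0.0
```

Request:
servo_tool(
  motion=[
    [[0.0003, -0.002, 0, 0, 0, 0, 1], [0.0003, -0.002, 0, 0, 0, 0, 1]],
  ],
)

```text
clock: 14.1
eef_pos: [557.5, 55.3, 33.1]
eef_rot: [3.142, -0.0, 0.143]
wrist_force: [-0.5, -0.5, 1.6]
finger_gap: 0.3
finger_force: 0.6
```

Request:
servo_tool(
  motion=[
    [[0.0003, -0.002, 0, 0, 0, 0, 1], [0.0003, -0.002, 0, 0, 0, 0, 1]],
  ],
)

```text
clock: 14.3
eef_pos: [557.6, 54.3, 33.1]
eef_rot: [3.142, -0.0, 0.143]
wrist_force: [-0.2, 0.1, 3.0]
finger_gap: 0.5
finger_force: 1.5
```

Request:
servo_tool(
  motion=[
    [[0.0003, -0.002, 0, 0, 0, 0, 1], [0.0003, -0.002, 0, 0, 0, 0, 1]],
  ],
)

```text
clock: 14.5
eef_pos: [557.8, 53.3, 33.1]
eef_rot: [3.141, -0.0, 0.143]
wrist_force: [-1.2, -0.4, 5.3]
finger_gap: 0.0
finger_force: 2.3
```

Request:
servo_tool(
  motion=[
    [[0.0009, -0.006, 0, 0, 0, 0, 1], [0.0017, -0.012, 0, 0, 0, 0, 1], [0.0026, -0.018, 0, 0, 0, 0, 1], [0.0029, -0.02, 0, 0, 0, 0, 1], [0.0029, -0.02, 0, 0, 0, 0, 1]],
  ],
)

```text
clock: 15.0
eef_pos: [559.2, 43.1, 33.2]
eef_rot: [3.141, -0.0, 0.142]
wrist_force: [-1.6, -0.3, 5.8]
finger_gap: 0.4
finger_force: 2.8
```

Request:
servo_tool(
  motion=[
    [[0.0003, -0.002, 0, 0, 0, 0, 1], [0.0006, -0.004, 0, 0, 0, 0, 1], [0.0006, -0.004, 0, 0, 0, 0, 1]],
  ],
)

```text
clock: 15.3
eef_pos: [559.5, 41.2, 33.1]
eef_rot: [3.141, -0.0, 0.143]
wrist_force: [0.2, -0.3, 5.5]
finger_gap: 0.4
finger_force: 2.7
```

About 7 mm rolled. Reposition and roll the remaining 7 mm of finger travel.

Request:
servo_tool(
  motion=[
    [[0, 0, 0.01, 0, 0, 0, 1], [-0.0014, 0.01, 0.01, 0, 0, 0, 1], [-0.0014, 0.01, 0.003, 0, 0, 0, 1], [-0.0014, 0.01, 0.0, 0, 0, 0, 1], [-0.0014, 0.01, 0.0, 0, 0, 0, 1]],
  ],
)

```text
clock: 15.8
eef_pos: [558.6, 46.5, 33.1]
eef_rot: [-3.142, 0.0, 0.143]
wrist_force: [-2.5, 1.2, 7.9]
finger_gap: 0.6
finger_force: 3.8
```

Request:
servo_tool(
  motion=[
    [[0.0006, -0.004, 0, 0, 0, 0, 1], [0.0011, -0.008, 0, 0, 0, 0, 1], [0.0017, -0.012, 0, 0, 0, 0, 1], [0.002, -0.014, 0, 0, 0, 0, 1], [0.002, -0.014, 0, 0, 0, 0, 1]],
  ],
)

```text
clock: 16.3
eef_pos: [559.7, 39.3, 33.1]
eef_rot: [3.141, -0.0, 0.143]
wrist_force: [-1.9, -0.2, 8.6]
finger_gap: 0.7
finger_force: 3.8
```

Request:
servo_tool(
  motion=[
    [[0, 0, 0.1, 0, 0, 0, 1], [0, 0, 0.2, 0, 0, 0, 1], [-0.32, -0.48, 0.3, 0, 0, 0, 1], [-0.32, -0.48, 0.3, 0, 0, 0, 1], [-0.32, -0.48, 0.3, 0, 0, 0, 1], [-0.32, -0.48, 0.3, 0, 0, 0, 1], [-0.32, -0.48, 0.3, 0, 0, 0, 1], [-0.32, -0.48, 0.3, 0, 0, 0, 1], [-0.32, -0.48, 0.3, 0, 0, 0, 1], [-0.32, -0.48, 0.3, 0, 0, 0, 1]],
  ],
)

```text
clock: 17.3
eef_pos: [399.4, -200.9, 182.8]
eef_rot: [-3.141, -0.0, 0.141]
wrist_force: [-0.1, -0.5, 0.4]
finger_gap: 0.3
finger_force: 0.0
```

```bash
python3 - <<'E'
from h import *
d=cam('top'); c=cam('side')
a=cv2.resize(d['frame'][205:280,220:280],None,fx=8,fy=8,interpolation=3)[:,:,::-1]
b=cv2.resize(c['frame'][205:280,240:320],None,fx=4,fy=8,interpolation=3)[:,:,::-1]
cv2.imwrite('pics/t7.png',np.hstack([a,b])); s=manip.read_state(); print(s['clock'],s['eef_pos'])
E
```

```text
17.4 [ 399.97660326 -199.84598706  182.46536444]
```

View pics/t7.png

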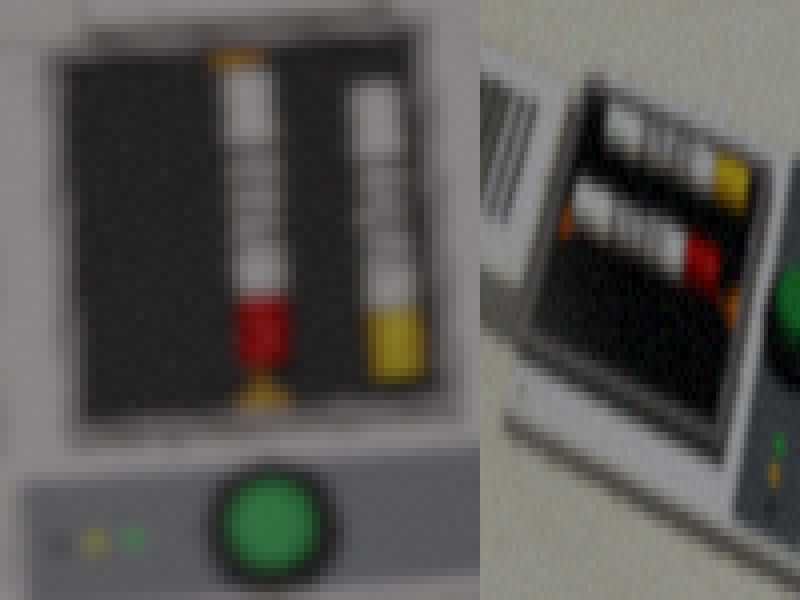

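In the top view (8x), the tube axis now runs from (247,65) to (264,368) and the line from (241,55) to (265,402).

```bash
python3 - <<'E'
from h import *
c=np.load('/tmp/top.npz')
st(c,(220,205),8,[(241,55),(265,402)],[(247,65),(264,368)])
print(at_z(c,[((271+.5)/8-.5+220,(525+.5)/8-.5+205)],32))
s=np.load('/tmp/side.npz')
st(s,(240,205),1,[(20.5,26.5),(64.6,38.5)],[(23.2,25.5),(60,33.6)])
for n,c,(y0,y1,x0,x1) in(('top',c,(205,280,220,280)),('side',s,(205,280,240,320))):
    d=c['frame'].astype(int)[y0:y1,x0:x1]; r,g,b=d[...,0],d[...,1],d[...,2]
    if n=='top':
        P=[]
        for y in list(range(10,17))+list(range(30,46)):
            row=r[y,24:42].astype(float)-36; row[row<0]=0; h=row.max()/2; i=np.where(row>h)[0]
            if len(i): 
                l=i[0]-(row[i[0]]-h)/(row[i[0]]-row[i[0]-1]); q=i[-1]+(row[i[-1]]-h)/(row[i[-1]]-row[i[-1]+1]); P.append((y,24+(l+q)/2))
        P=np.array(P); f=np.polyfit(P[:,0],P[:,1],1); print('fit col', f, 'at 8,46',np.polyval(f,[8,46])*8+4)
E
```

```text
line [556.3  44.8] 0.141 len 115.3 tube st-frame ends [[52.5, -1.8], [-47.5, -0.5]] rel yaw -0.013 len 100.0 mid w [559.   44.   24.5]
[[459.4749557   31.67559676  32.        ]]
line [556.7  42.8] 0.122 len 119.4 tube st-frame ends [[51.3, 1.9], [-45.8, -4.2]] rel yaw 0.063 len 97.4 mid w [559.5  42.   24.5]
fit col [ 0.05980825 29.88946554] at 8,46 [246.94345257 265.12516164]
```

Both views put the tube about 1.2 mm past the line, and the top view has it straight to about 0.01. A short 2.4 mm back-roll centres it.

Request:
servo_tool(
  motion=[
    [[0.319, 0.485, 0, 0, 0, 0, 1], [0.319, 0.485, 0, 0, 0, 0, 1], [0.319, 0.485, 0, 0, 0, 0, 1], [0.319, 0.485, 0, 0, 0, 0, 1], [0.319, 0.485, 0, 0, 0, 0, 1], [0.319, 0.485, 0, 0, 0, 0, 1], [0.319, 0.485, 0, 0, 0, 0, 1], [0.319, 0.485, -0.1, 0, 0, 0, 1], [0.319, 0.485, -0.2, 0, 0, 0, 1], [0.319, 0.485, -0.26, 0, 0, 0, 1]],
  ],
)

```text
clock: 18.4
eef_pos: [557.1, 42.8, 49.0]
eef_rot: [-3.141, 0.004, 0.144]
wrist_force: [0.4, 0.4, 0.4]
finger_gap: 0.8
finger_force: 0.0
```

Request:
servo_tool(
  motion=[
    [[0, 0, 0, 0, 0, 0, 1], [0, 0, 0, 0, 0, 0, 1], [0, 0, -0.02, 0, 0, 0, 1], [0, 0, -0.033, 0, 0, 0, 1], [0, 0, -0.038, 0, 0, 0, 1], [0, 0, -0.0398, 0, 0, 0, 1], [0, 0, -0.0398, 0, 0, 0, 1], [0, 0, -0.0398, 0, 0, 0, 1]],
  ],
)

```text
clock: 19.2
eef_pos: [559.3, 41.9, 33.3]
eef_rot: [3.142, -0.0, 0.143]
wrist_force: [-0.2, 0.5, 0.7]
finger_gap: 0.3
finger_force: 0.5
```

Request:
servo_tool(
  motion=[
    [[-0.0003, 0.002, 0, 0, 0, 0, 1], [-0.0006, 0.004, 0, 0, 0, 0, 1], [-0.0007, 0.005, 0, 0, 0, 0, 1], [-0.0007, 0.005, 0, 0, 0, 0, 1]],
  ],
)

```text
clock: 19.6
eef_pos: [559.0, 44.5, 33.2]
eef_rot: [3.142, -0.0, 0.143]
wrist_force: [-0.0, -0.7, 2.9]
finger_gap: 0.1
finger_force: 1.7
```

Lift and go over the key.

Request:
servo_tool(
  motion=[
    [[0, 0, 0.05, 0, 0, 0, 1], [0, 0, 0.1, 0, 0, 0, 1], [-0.197, -0.028, 0.1, 0, 0, 0, 1], [-0.197, -0.028, 0.1, 0, 0, 0, 1], [-0.197, -0.028, 0.1, 0, 0, 0, 1], [-0.197, -0.028, 0.02, 0, 0, 0, 1], [-0.197, -0.028, 0.014, 0, 0, 0, 1], [-0.197, -0.028, 0.014, 0, 0, 0, 1], [-0.197, -0.028, 0.014, 0, 0, 0, 1]],
  ],
)

```text
clock: 20.5
eef_pos: [461.1, 30.5, 41.0]
eef_rot: [3.141, -0.001, 0.143]
wrist_force: [-0.7, 0.5, 0.2]
finger_gap: 0.3
finger_force: 0.0
```

```bash
python3 - <<'E'
from h import *
d=cam('top'); c=cam('side')
a=cv2.resize(d['frame'][200:290,215:290],None,fx=5,fy=6,interpolation=3)[:,:,::-1]
b=cv2.resize(c['frame'][200:290,255:340],None,fx=5,fy=6,interpolation=3)[:,:,::-1]
cv2.imwrite('pics/t8.png',np.hstack([a,b])); s=manip.read_state(); print(s['clock'],s['eef_pos'],s['wrist_force'])
E
```

```text
20.6 [461.09466847  30.45010599  41.06024578] [-0.83246718  0.82276729 -0.26220318]
```

View pics/t8.png

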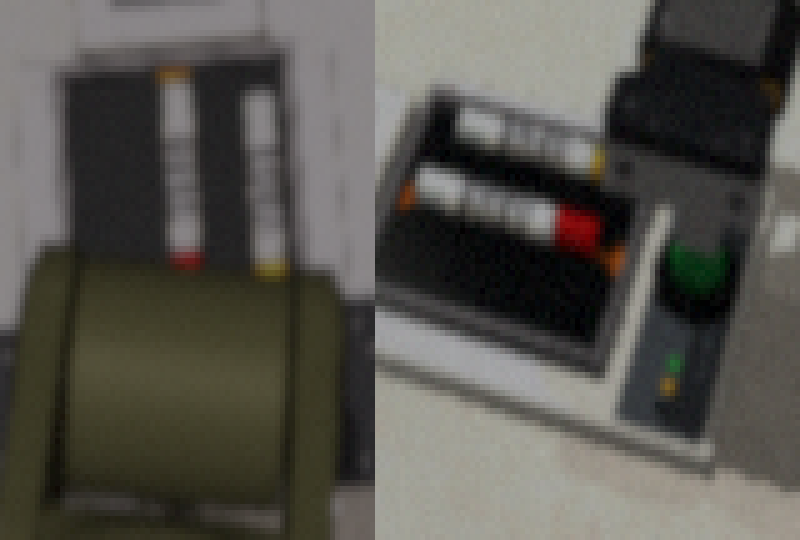

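The tube's far end (175,80) lines up with the line's end bar (174,73), and the fingertip is over the green key (700,245). Press.

Request:
servo_tool(
  motion=[
    [[0, 0, -0.01, 0, 0, 0, 1], [0, 0, -0.016, 0, 0, 0, 1], [0, 0, -0.022, 0, 0, 0, 1], [0, 0, -0.027, 0, 0, 0, 1], [0, 0, -0.029, 0, 0, 0, 1], [0, 0, -0.029, 0, 0, 0, 1], [0, 0, -0.029, 0, 0, 0, 1]],
  ],
)

```text
clock: 21.3
eef_pos: [461.5, 30.5, 29.1]
eef_rot: [3.141, -0.003, 0.143]
wrist_force: [-20.4, -0.4, 61.8]
finger_gap: 0.5
finger_force: 31.0
```

The force is unexpectedly high at z≈29. I'll back off and probe.

Request:
servo_tool(
  motion=[
    [[0, 0, 0.012, 0, 0, 0, 1], [0, 0, 0.016, 0, 0, 0, 1], [0, 0, 0.016, 0, 0, 0, 1]],
  ],
)

```text
clock: 21.6
eef_pos: [460.7, 30.4, 33.8]
eef_rot: [3.141, -0.001, 0.143]
wrist_force: [1.6, 0.0, 3.0]
finger_gap: 0.5
finger_force: 1.4
```

Request:
servo_tool(
  motion=[
    [[0, 0, -0.003, 0, 0, 0, 1], [0, 0, -0.003, 0, 0, 0, 1]],
  ],
)

```text
clock: 21.8
eef_pos: [460.4, 30.4, 31.7]
eef_rot: [3.142, -0.0, 0.143]
wrist_force: [3.3, 0.9, 4.2]
finger_gap: 0.3
finger_force: 2.0
```

Request:
servo_tool(
  motion=[
    [[0, 0, -0.002, 0, 0, 0, 1], [0, 0, -0.002, 0, 0, 0, 1]],
  ],
)

```text
clock: 22.0
eef_pos: [460.4, 30.4, 30.8]
eef_rot: [3.142, -0.0, 0.143]
wrist_force: [2.8, -0.0, 4.1]
finger_gap: 0.4
finger_force: 2.2
```

The key is soft here (3–4 N) and hit its end stop at about 29, so the first press bottomed it. I'll do a gentler full press to confirm, then release.

Request:
servo_tool(
  motion=[
    [[0, 0, -0.002, 0, 0, 0, 1], [0, 0, -0.003, 0, 0, 0, 1], [0, 0, -0.003, 0, 0, 0, 1], [0, 0, -0.003, 0, 0, 0, 1]],
  ],
)

```text
clock: 22.4
eef_pos: [460.5, 30.4, 30.1]
eef_rot: [3.142, -0.0, 0.143]
wrist_force: [-0.9, 0.9, 14.3]
finger_gap: 0.6
finger_force: 7.2
```

Request:
servo_tool(
  motion=[
    [[0, 0, -0.0015, 0, 0, 0, 1], [0, 0, -0.0015, 0, 0, 0, 1], [0, 0, -0.0015, 0, 0, 0, 1]],
  ],
)

```text
clock: 22.7
eef_pos: [460.6, 30.4, 29.9]
eef_rot: [3.141, -0.001, 0.143]
wrist_force: [-4.2, 0.4, 24.2]
finger_gap: 0.1
finger_force: 12.0
```

```bash
python3 - <<'E'
from h import *
old=dict(np.load('/tmp/side.npz')); new=cam('side')
for n,c in(('up',old),('pressed',new)):
    d=c['frame'].astype(int); m=(d[...,1]>1.5*d[...,0]+8)&(d[...,1]>1.3*d[...,2]); m[:225]=0; m[255:]=0; m[:,:300]=0; m[:,335:]=0
    y,x=np.where(m); rz=np.array(c['range_z'])[m]
    M=np.array(c['cam_to_world']); r=ray(c,np.c_[x,y]); w=(r*rz[:,None])@M[:3,:3].T+M[:3,3]
    ok=rz>0
    print(n,len(x),x.mean().round(2),y.mean().round(2),y.min(),y.max(),'z med',np.percentile(w[ok,2],[25,50,75,90]).round(1))
    print(d[228:250,313,:2].tolist())
E
```

```text
up 74 318.99 244.65 241 248 z med [29.  32.8 34.1 35.3]
[[58, 57], [61, 60], [57, 57], [57, 57], [64, 61], [74, 74], [100, 100], [132, 130], [139, 137], [130, 129], [111, 109], [87, 86], [60, 61], [30, 40], [17, 32], [2, 21], [6, 16], [7, 14], [4, 10], [6, 9], [4, 3], [3, 5]]
pressed 41 318.49 245.71 227 249 z med [25.5 26.6 27.6 29.5]
[[2, 6], [22, 22], [40, 41], [54, 54], [62, 62], [58, 56], [62, 60], [58, 58], [63, 61], [65, 64], [77, 76], [80, 79], [57, 56], [35, 35], [15, 24], [11, 29], [5, 23], [15, 26], [6, 12], [5, 7], [3, 8], [6, 4]]
```

The depth readings show the key going from about 33 to 26.6 mm, which is its full travel. Release and retreat.

Request:
servo_tool(
  motion=[
    [[0, 0, 0.01, 0, 0, 0, 1], [0, 0, 0.05, 0, 0, 0, 1], [0, 0, 0.1, 0, 0, 0, 1], [0, 0, 0.2, 0, 0, 0, 1], [-0.12, -0.46, 0.3, 0, 0, 0, 1], [-0.12, -0.46, 0.3, 0, 0, 0, 1], [-0.12, -0.46, 0.3, 0, 0, 0, 1], [-0.12, -0.46, 0.3, 0, 0, 0, 1], [-0.12, -0.46, 0.3, 0, 0, 0, 1], [-0.12, -0.46, 0.3, 0, 0, 0, 1]],
  ],
)

```text
clock: 23.75
eef_pos: [398.9, -203.0, 179.0]
eef_rot: [3.141, 0.001, 0.138]
wrist_force: [0.3, -0.4, -0.4]
finger_gap: 0.2
finger_force: 0.0
```

```bash
python3 - <<'E'
from h import *
old=dict(np.load('/tmp/top.npz')); new=cam('top'); s=cam('side')
f=new['frame'].astype(int); d=f[205:280,220:280]; r=d[...,0]
def fit(r,rows,lo,hi):
    P=[]
    for y in rows:
        row=np.clip(r[y,lo:hi]-36.,0,None); h=row.max()/2; i=np.where(row>h)[0]
        P.append((lo+i[0]-(row[i[0]]-h)/(row[i[0]]-row[i[0]-1])+lo+i[-1]+(row[i[-1]]-h)/(row[i[-1]]-row[i[-1]+1]))/2)
    return np.polyval(np.polyfit(rows,P,1),[8,46])*8+4
a=fit(r,np.r_[11:17,31:45],22,42); print('tube cols',a)
print('yellow',fit(r,np.r_[13:19,31:46],42,54))
st(new,(220,205),8,[(241,55),(265,402)],[(a[0],68),(a[1],372)])
for c in(s,):
    d=c['frame'].astype(int); m=(d[...,1]>1.5*d[...,0]+8)&(d[...,1]>1.3*d[...,2]); m[:225]=0; m[255:]=0; m[:,:300]=0; m[:,335:]=0
    y,x=np.where(m); rz=c['range_z'][m]; M=np.array(c['cam_to_world']); w=(ray(c,np.c_[x,y])*rz[:,None])@M[:3,:3].T+M[:3,3]; print('key z',np.percentile(w[:,2],[25,50,75]).round(1))
q=manip.read_state(); print(q['clock'],q['eef_pos'],q['wrist_force'])
E
```

```text
tube cols [242.67440902 261.61543858]Traceback (most recent call last):
  File "<stdin>", line 11, in <module>
  File "<stdin>", line 8, in fit
IndexError: index 12 is out of bounds for axis 0 with size 12
```

```bash
python3 - <<'E'
from h import *
new=np.load('/tmp/top.npz'); s=np.load('/tmp/side.npz')
st(new,(220,205),8,[(241,55),(265,402)],[(242.7,68),(261.6,372)])
d=s['frame'].astype(int); m=(d[...,1]>1.5*d[...,0]+8)&(d[...,1]>1.3*d[...,2]); m[:225]=0; m[255:]=0; m[:,:300]=0; m[:,335:]=0
y,x=np.where(m); rz=s['range_z'][m]; M=np.array(s['cam_to_world']); w=(ray(s,np.c_[x,y])*rz[:,None])@M[:3,:3].T+M[:3,3]; print('key z',np.percentile(w[:,2],[25,50,75]).round(1))
q=manip.read_state(); print(q['clock'],q['wrist_force'])
E
```

```text
line [556.3  44.8] 0.141 len 115.3 tube st-frame ends [[51.6, -0.3], [-48.7, 0.3]] rel yaw -0.007 len 100.3 mid w [557.8  45.   24.5]
key z [28.6 33.  34.1]
23.85 [ 0.3806831   0.70710264 -0.22518158]
```

The tube is centred on the line (within about 0.3 mm and 0.01 rad), the key is up and the arm is clear.

```bash
python3 -c "
from cell import manip
print(manip.sign_off())"
```

```text
the job is handed in; nothing more can be done
None
```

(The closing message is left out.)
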